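Fire the rock-core impact tester

TASK

Two identical spring impact testers stand on the bench; one has a brown rock core lying in its cradle, the other's cradle is empty. On the one with the core, draw the striker back by its red handle until the sear catches it, let go of the handle so that it stays cocked, then press the yellow trip to fire the striker at the core. Do not draw the empty tester's striker.

Things in the scene. Friction and masses are not known exactly. Their poses are not given: they have to be found in the camera images.
- tester_handle (a point): Top centre of the loaded tester's red handle: an upright post 20 mm across, top 145 mm above the bench, free over its upper 55 mm (all near it is under 80 mm; the trip 95). Moves with the striker. Its level x axis points in the firing direction, away from the robot, to the brown core (48 mm across, 60 mm long, centre 142 mm ahead at rest); draw along -x. Green base, 365 x 100 mm, fixed.
- tester_striker (a joint): Loaded tester's striker: m drawn back from the core. 0: at rest, nose at the core. The sear catches at 0.045; hard stop at 0.057, so draw to 0.048 to 0.055 and let go: it settles on the sear at about 0.045. Spring: 6 N at rest, 15 N at 0.045; passing the sear adds a few N. Let go short of 0.045 it flies back to 0.
- tester_trip (a point): Top centre of the loaded tester's yellow trip: a round button 32 mm across, top 95 mm above the bench, on a black housing. In the axes of tester_handle 4 mm ahead of the resting handle (49 of the cocked) and 85 mm to the -y side (robot's right). Goes straight down, 13 mm at most; about 8 mm (3 to 10 N) frees the cocked striker: press 9 to 12 mm. Springs back up.
- spare_striker (a joint): The same travel, m, of the striker on the empty tester, same in shape and colours, standing to the left or right of the loaded one by chance, no core in its cradle. 0 at rest; must stay so.

How it is judged:
By the outcome, as a careful person would: the job done as asked, in the order asked, and still so for the second after the job is handed in, with the robot touching nothing.
It also fails if it takes over 38 s, if anything falls off the work surface, if the arm or the gripper's body presses on something with over 40 N, if the wrist force passes 120 N, or if a joint passes its speed limit or range.

ROBOT

A 7-joint arm with a two-finger parallel gripper is mounted at the origin on the work surface. World frame = base frame: x ahead of the robot, y to its left, z up, the work surface at z = 0. Lengths are in mm, angles in rad, forces in N, time in s.
With the tool pointing down it reaches from about 400 to 875 mm from the base axis. Payload 4.4 kg.
Tool frame: the origin (TCP) lies midway between the tips of the shut fingers; the grasp point (between the pads) lies grasp_offset behind it (grasp_offset is the distance from the TCP to the grasp point, in mm); z points along the fingers, y is the line along which they close (so a half turn about z gives the same grasp; the last joint's range is limited). The gripper opens to 85 mm and grips with 20 to 120 N. Pads are 22 mm wide; open, the fingers measure 114 mm over their backs; the gripper's body (76 mm by 85 mm) begins 54 mm behind the grasp point. The pads swing forward as they close: fully open they stand 13 mm farther back than shut.
Start: joints at [-1.384, 0.628, 0.038, 1.517, -0.027, 0.996, -0.02], TCP at [162.55, 629.361, 231.313] pointing down, gripper open.
Joint ranges: [-3.06, 3.06], [-0.37, 2.12], [-1.25, 1.32], [0.18, 2.47], [-1.1, 4.24], [0.23, 1.98], [-2.94, 2.94]. Speed limits (rad/s): [2.57, 2.57, 3.14, 3.14, 3.14, 3.14, 3.14].

INTERFACE

Orientations are given as [roll, pitch, yaw] about the fixed x, y, z axes, in that order (R = Rz(yaw) Ry(pitch) Rx(roll)).
In Python, from cell import * gives the robot as it stands. The module is installed in compiled form; this text tells all that it offers.
- The arm moves only by the shell command python3 -m jog 'ROWS'. ROWS is a JSON object of lists of equal length, an entry for each row: "angular": the turn, a rotation vector about the tool's x, y, z in degrees, a list of three; "travel": the shift along the tool's x, y, z in cm, a list of three; "fingers": the closure, from 0 (fully open) to 1 (shut). In form: {"angular": [[rx, ry, rz], ...], "travel": [[tx, ty, tz], ...], "fingers": [fingers, ...]}. A call has 1 to 5 rows; each row is the pose to reach, as a shift and turn from the pose commanded when the call began, along the tool's axes at that moment; what a row does not reach only later rows make up. A row lasts 1/8 s, in which the tool goes at most 62.5 mm and 10.7 degrees, less where a joint would pass 70% of its speed; a pose out of reach is approached as far as the arm can. A call with a gripper value outside its range is refused whole. The fingers move at their own pace and stop on an object; the grip force is fixed at half the most. Time passes only in rows, so rows that repeat a pose let the fingers close. It gives the time, the measured TCP pose, the force and the opening at its end, in the units of the state.
- read_state(): the state, without advancing time (a new reading comes with each control period).
- get_image(name): name is "scene" or "side" or "wrist"; returns the picture (400x640x3 uint8, red, green, blue); there is no depth.
- camera_model(name): a dict with "mtx" (3x3 intrinsics, pixels), "T" (4x4, takes a point from camera to world coordinates). Camera axes: x right, y down, z forward; pixel columns grow to the right and rows downward; lengths in mm; the calibration is good to about 2 mm. A picture is of the moment at which its call begins: read the wrist's pose just before it. camera_model takes no time and is no camera call; for the wrist camera it gives the pose at the moment of the call.
- finish_job(): hands the job in, once; it reports no verdict.
The state is a dict: "clock": time; "qpos": joint angles; "qd": joint speeds; "tau": joint torques, N m; "eef_pos": TCP position; "tool_rot": TCP orientation; "force": force on the tool from outside, world axes, zero at the start; "torque": the same for the moment, N m; "width": finger opening in mm.
Only numpy, scipy, OpenCV 4.12 (cv2) and the standard library are available. Lean on these libraries where they do the work, as an engineer would, in place of code of your own. Each camera call takes 0.05 s, during which the arm holds its last target. There are 200 camera calls.

## Working session

There is one attempt and no reset: what is moved stays moved. The work goes in short steps, Python scripts to look and compute and a shell command to move; the robot and the scene stay as the last step left them, time stands still between calls to the robot, and variables do not carry over. Pictures are saved under pics/ and viewed, on a budget of 10 in all, crops included, one or two more only if the job needs it, and the job is handed in when it is done.

```bash
mkdir -p pics; python3 - <<'E'
from cell import *
import cv2, numpy as np
s=read_state();print(s)
for n in("scene","side"):
    im=get_image(n);np.save(f"pics/{n}.npy",im);cv2.imwrite(f"pics/{n}1.png",im[:,:,::-1]);c=camera_model(n);print(n,c["mtx"].tolist(),c["T"].round(3).tolist())
E
```

```text
{'clock': 0.0, 'qpos': array([-1.38380605,  0.62935442,  0.0384395 ,  1.5183655 , -0.0270041 ,
        0.99628319, -0.01998419]), 'qd': array([ 0.00074398,  0.00086017,  0.00107139,  0.00041447,  0.00014142,
        0.00199181, -0.00012668]), 'tau': array([ 2.32822640e-05, -5.63385451e+01,  1.22540798e+00, -1.93444526e+01,
        1.07167845e-02,  1.06843770e-02, -1.22824750e-05]), 'eef_pos': array([162.3836054 , 628.74990673, 230.38445968]), 'tool_rot': array([-3.13970022e+00,  2.04025602e-05,  2.88881802e+00]), 'force': array([-0.36413072, -0.30648244,  0.95682441]), 'torque': array([0.02024965, 0.02250047, 0.02215469]), 'width': 85.50752430374156}
scene [[419.5232179263788, 0.0, 319.8182543792552], [0.0, 419.5232179263788, 199.9328289006967], [0.0, 0.0, 1.0]] [[0.433, 0.774, -0.462, 941.763], [0.901, -0.377, 0.213, -210.395], [-0.01, -0.508, -0.861, 843.18], [0.0, 0.0, 0.0, 1.0]]
side [[443.0514966396211, 0.0, 314.16024327885106], [0.0, 443.0514966396211, 199.32782710499404], [0.0, 0.0, 1.0]] [[-0.877, -0.334, 0.345, 291.262], [-0.48, 0.602, -0.638, 513.901], [0.006, -0.725, -0.688, 670.31], [0.0, 0.0, 0.0, 1.0]]
```

View pics/scene1.png

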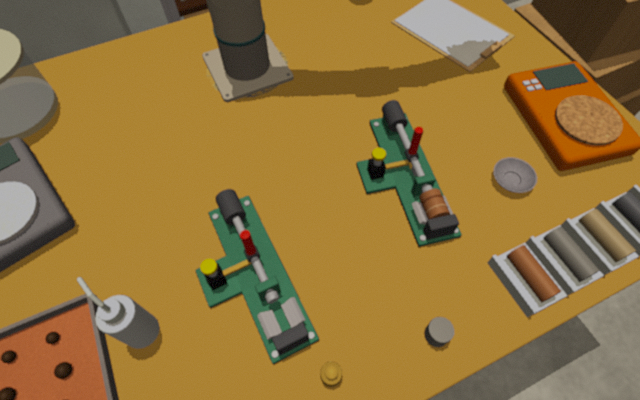

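View pics/side1.png

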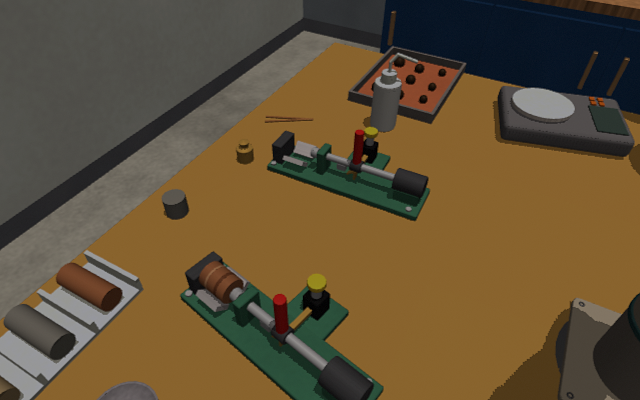

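The loaded tester is the robot's left one: red handle at scene (418,129) and side (280,298), yellow trip at scene (378,154) and side (317,282). The core is at scene (434,205). The empty tester's handle is at scene (247,235).

```bash
cat > h.py <<'E'
import numpy as np,cv2
def ray(c,u,v):
    d=c["T"][:3,:3]@np.linalg.inv(c["mtx"])@[u,v,1]; return c["T"][:3,3],d
def plane(c,u,v,z):
    o,d=ray(c,u,v); return o+d*(z-o[2])/d[2]
def tri(r):
    A=b=0
    for o,d in r:
        d=d/np.linalg.norm(d);P=np.eye(3)-np.outer(d,d);A=A+P;b=b+P@o
    return np.linalg.solve(A,b)
def proj(c,p):
    q=c["mtx"]@(np.linalg.inv(c["T"])@[*p,1])[:3];return q[:2]/q[2]
def blobs(im,col,amin=40):
    h=cv2.cvtColor(im,cv2.COLOR_RGB2HSV)
    m=cv2.inRange(h,(0,200,90),(4,255,255))|cv2.inRange(h,(175,200,90),(180,255,255)) if col=="red" else cv2.inRange(h,(26,180,110),(34,255,255))
    n,l,s,c=cv2.connectedComponentsWithStats(m)
    return [(s[i],c[i],np.argwhere(l==i)[:,::-1]) for i in range(1,n) if s[i][4]>amin]
E
python3 - <<'E'
from cell import *
from h import *
for n in("scene","side"):
    im=np.load(f"pics/{n}.npy");c=camera_model(n)
    for col,z in(("red",145),("yel",95)):
        for s,ce,p in blobs(im,col):
            top=p[p[:,1]<=s[1]+1].mean(0)
            print(n,col,s,ce.round(1),"top",top,plane(c,*top,z).round(),"cen@z",plane(c,*ce,z if col=="yel" else 117).round())
E
```

```text
scene red [240 231  10   9  69] [244.9 235.1] top [245.18181818 231.63636364] [ 568. -192.  145.] cen@z [ 560. -194.  117.]
scene yel [372 147  14  12 127] [378.6 153.1] top [378.5  147.75] [476. 151.  95.] cen@z [489. 143.  95.]
scene yel [200 259  17  15 199] [208.2 266. ] top [208.70588235 259.58823529] [ 567. -274.   95.] cen@z [ 579. -279.   95.]
side red [273 294  13  11 112] [279.3 299.2] top [279.5        294.66666667] [504. 221. 145.] cen@z [511. 212. 117.]
side yel [365 127  13   8  75] [370.9 130.5] top [370.84615385 127.69230769] [ 581. -290.   95.] cen@z [ 576. -279.   95.]
side yel [308 274  18  15 214] [316.2 281.2] top [316.125 274.625] [493. 133.  95.] cen@z [487. 144.  95.]
```

```bash
python3 - <<'E'
import cell
from cell import *
from h import *
print([k for k in dir(cell) if k[0]!='_'], getattr(cell,'grasp_offset',None))
cs,cd=camera_model("scene"),camera_model("side")
im=np.load("pics/scene.npy");h=cv2.cvtColor(im,cv2.COLOR_RGB2HSV)
m=(cv2.inRange(h,(0,190,50),(6,255,255))|cv2.inRange(h,(174,190,50),(180,255,255)))[110:165,395:440]
p=np.argwhere(m)[:,::-1]+[395,110]
for r in range(p[:,1].min(),p[:,1].max()+1):
    q=p[p[:,1]==r,0];print(r,q.min() if len(q) else'',q.max() if len(q) else '',end='; ')
top=[418.5,129.5]
H1=plane(cs,*top,145);H2=plane(cd,279.3,298.5,145);print(H1.round(),H2.round())
T=(plane(cs,378.6,152,95)+plane(cd,316.2,280,95))/2
for H in(H1,H2):
    v=(T-H)[:2];print(np.linalg.norm(v),np.degrees(np.arctan2(v[1],v[0])-np.arctan2(-85,4)))
print(T)
# green base long edges from scene
g=cv2.inRange(h,(60,100,20),(85,255,255));n,l,s,c=cv2.connectedComponentsWithStats(g)
for nm,c_ in(("scene",cs),("side",cd)):
    hh=cv2.cvtColor(np.load(f"pics/{nm}.npy"),cv2.COLOR_RGB2HSV);g=cv2.inRange(hh,(60,100,20),(85,255,255))
    g=cv2.morphologyEx(g,cv2.MORPH_CLOSE,np.ones((9,9)))
    n,l,s,c=cv2.connectedComponentsWithStats(g)
    for i in range(1,n):
        if s[i][4]>800:
            q=np.argwhere(l==i)[:,::-1];P=np.array([plane(c_,u,v,10)[:2] for u,v in q])
            w,V=np.linalg.eigh(np.cov(P.T));print(nm,s[i],np.degrees(np.arctan2(*V[::-1,1])),P.mean(0))
E
```

```text
['MotionError', 'camera_model', 'finish_job', 'get_image', 'grasp_offset', 'read_state'] 18.700000000000003
127 418 418; 128 416 421; 129 415 421; 130 415 422; 131 415 422; 132 415 421; 133 414 421; 134 414 420; 135 414 420; 136 413 420; 137 413 419; 138 413 419; 139 413 419; 140 413 418; 141 412 418; 142 412 418; 143 412 418; 144 412 417; 145 412 417; 146 411 417; 147 411 416; 148 410 416; 149 410 416; 150 409 416; 151 409 415; 152 409 415; 153 410 415; [502. 228. 145.] [501. 227. 145.]
85.50973971657359 -12.789055149436972
84.32383230269981 -12.01536988756447
[486.93103708 143.39095641  95.        ]
scene [ 358  117  102  129 3518] 166.18439715619624 [510.8187302  197.08999671]
scene [ 197  197  121  166 5688] -178.30924644899372 [ 593.204257   -209.27912709]
side [ 268  144  161   76 4312] -178.94599745230323 [ 577.59601697 -192.74682142]
side [ 181  284  156  116 5605] 166.001528100937 [535.61828167 237.76648423]
side [ 288  287   95  113 2242] 155.6798759838051 [459.90737377 172.68061892]
```

Both views agree: handle at about (501.5, 227.5), firing yaw about -12.5°, trip at about (487, 143). I'll move over the handle, with the fingers closing along the firing axis.

```bash
python3 -m jog '{"angular": [[0,0,10],[0,0,20],[0,0,30],[0,0,40],[0,0,50]], "travel": [[-4.8,-3.4,0],[-9.6,-6.8,0],[-14.4,-10.2,0],[-19.2,-13.6,0],[-24,-17,0]], "fingers": [0,0,0,0,0]}'
cat >> h.py <<'E'
def go(p,yaw_y=None):
    "travel cm in current tool axes to world p; turn deg about tool z to bring tool y to azimuth yaw_y"
    from cell import read_state
    from scipy.spatial.transform import Rotation as R
    s=read_state();M=R.from_euler('xyz',s['tool_rot']).as_matrix()
    t=M.T@(np.array(p)-s['eef_pos'])/10
    az=np.degrees(np.arctan2(M[1,1],M[0,1]))
    print("t",round(float(s['clock']),2),"travel",t.round(2),"turn",None if yaw_y is None else round(az-yaw_y,2),"tilt z",M[:,2].round(3),"F",s['force'].round(1),"pos",s['eef_pos'].round(1),"w",round(float(s['width']),1))
E
python3 -c "
from h import *
go([501.5,227.5,231],-12.5)"
```

```text
clock: 0.72
eef_pos: [353.3, 403.1, 231.2]
tool_rot: [-3.141, 0.0, 2.011]
force: [1.3, 1.0, 0.3]
width: 85.3
t 0.72 travel [-2.22e+01  5.94e+00  2.00e-02] turn 37.69 tilt z [-0. -0. -1.] F [1.3 1.  0.3] pos [353.3 403.1 231.2] w 85.3
```

```bash
python3 -m jog '{"angular": [[0,0,9.5],[0,0,19],[0,0,28.5],[0,0,37.7],[0,0,37.7]], "travel": [[-5.5,1.5,0],[-11,3,0],[-16.6,4.5,0],[-22.2,5.9,0],[-22.2,5.9,0]], "fingers": [0,0,0,0,0]}'
python3 - <<'E'
from h import *
from cell import *
go([501.5,227.5,231],-12.5)
c=camera_model("wrist");im=get_image("wrist");np.save("pics/w.npy",im);cv2.imwrite("pics/w1.png",im[:,:,::-1])
print(c["T"].round(2).tolist(),proj(c,[501.5,227.5,145]),proj(c,[487,143.4,95]))
for col in("red","yel"):
    for s,ce,p in blobs(im,col): print(col,s,ce.round(1))
E
```

```text
clock: 1.35
eef_pos: [504.3, 224.3, 231.4]
tool_rot: [3.139, 0.003, 1.348]
force: [-0.8, 0.8, -0.4]
width: 85.5
t 1.35 travel [ 0.25 -0.34  0.04] turn -0.24 tilt z [ 0.002 -0.003 -1.   ] F [-0.8  0.8 -0.4] pos [504.3 224.3 231.4] w 85.5
[[0.98, -0.21, -0.07, 520.13], [-0.22, -0.93, -0.3, 299.75], [0.0, 0.31, -0.95, 373.9], [0.0, 0.0, 0.0, 1.0]] [316.60805819 200.26090533] [322.41409993 273.62269242]
red [303 189  26  26 515] [315.5 201.6]
yel [306 262  33  27 645] [323.4 275.7]
```

View pics/w1.png

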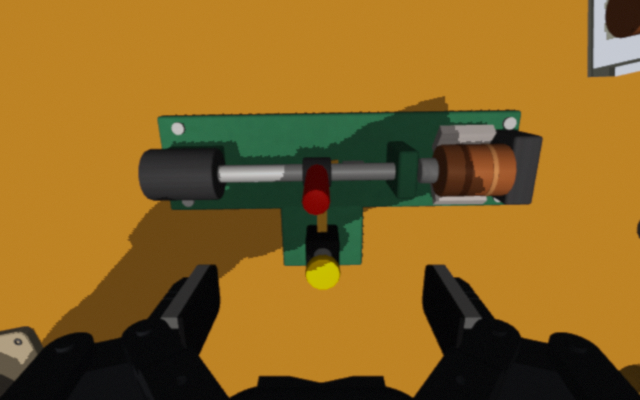

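The wrist view confirms the handle at (315,202), the trip at (323,275) and the core in its cradle. Predictions are within 2 px. Descending and grasping.

```bash
python3 -m jog '{"angular": [[0,0,-0.8],[0,0,-0.8],[0,0,-0.8],[0,0,-0.8],[0,0,-0.8]], "travel": [[0.1,-0.35,4],[0.1,-0.35,8],[0.1,-0.35,11],[0.1,-0.35,12.7],[0.1,-0.35,12.7]], "fingers": [0,0,0,0,0]}'
python3 -c "
from h import *
go([501,226,104],-11.9)"
```

```text
clock: 2.02
eef_pos: [496.9, 232.1, 103.4]
tool_rot: [-3.139, 0.001, 1.374]
force: [-0.4, 0.5, -0.0]
width: 85.5
t 2.02 travel [-0.52  0.52 -0.06] turn 0.6 tilt z [-0.002 -0.    -1.   ] F [-0.4  0.5 -0. ] pos [496.9 232.1 103.4] w 85.5
```

```bash
python3 -m jog '{"angular": [[0,0,0.5],[0,0,0.5]], "travel": [[-0.5,0.5,0],[-0.5,0.5,0]], "fingers": [0,0]}'
python3 -c "
from h import *
go([501,226,104],-11.9)"
```

```text
clock: 2.28
eef_pos: [503.3, 225.1, 105.5]
tool_rot: [3.139, -0.001, 1.362]
force: [-0.0, -0.7, 0.4]
width: 85.2
t 2.27 travel [ 0.04 -0.25  0.15] turn -0.06 tilt z [ 0.003  0.001 -1.   ] F [-0.  -0.7  0.4] pos [503.3 225.1 105.5] w 85.2
```

```bash
python3 -m jog '{"angular": [[0,0,0],[0,0,0],[0,0,0],[0,0,0],[0,0,0]], "travel": [[0,-0.2,0],[0,-0.2,0],[0,-0.2,0],[0,-0.2,0],[0,-0.2,0]], "fingers": [0.5,1,1,1,1]}'
python3 -c "
from h import *
go([501,226,104],-11.9)"
```

```text
clock: 2.9
eef_pos: [501.3, 225.9, 104.7]
tool_rot: [3.139, -0.001, 1.363]
force: [3.5, -0.1, 0.7]
width: 18.5
t 2.9 travel [ 0.   -0.03  0.06] turn -0.01 tilt z [ 0.002  0.    -1.   ] F [ 3.5 -0.1  0.7] pos [501.3 225.9 104.7] w 18.5
```

Gripped at 18.5 mm width. Drawing back 52 mm.

```bash
python3 -m jog '{"angular": [[0,0,0],[0,0,0],[0,0,0],[0,0,0],[0,0,0]], "travel": [[0,-1.5,0],[0,-3,0],[0,-4.2,0],[0,-5.2,0],[0,-5.2,0]], "fingers": [1,1,1,1,1]}'
python3 - <<'E'
from h import *
from cell import *
go([501,226,104],-11.9)
im=get_image("wrist");cv2.imwrite("pics/w2.png",im[:,:,::-1])
go([501,226,104],-11.9)
E
```

```text
clock: 3.52
eef_pos: [454.8, 235.7, 104.7]
tool_rot: [3.131, -0.002, 1.361]
force: [14.9, -3.4, -11.6]
width: 18.4
t 3.52 travel [0.01 4.72 0.12] turn -0.11 tilt z [ 0.011 -0.001 -1.   ] F [ 14.9  -3.4 -11.6] pos [454.8 235.7 104.7] w 18.4
t 3.58 travel [0.01 4.69 0.12] turn -0.12 tilt z [ 0.011 -0.001 -1.   ] F [ 14.9  -3.  -10.3] pos [455.1 235.7 104.7] w 18.7
```

View pics/w2.png

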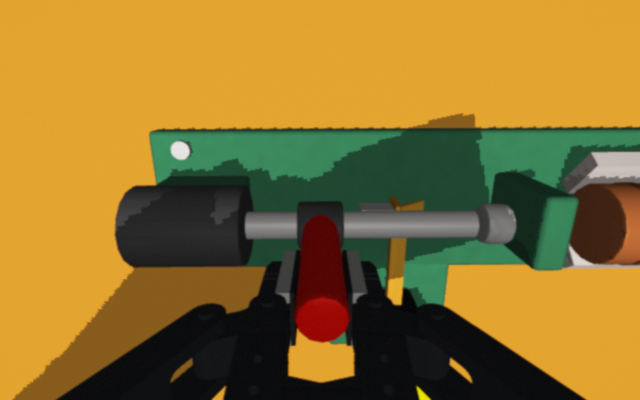

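The handle is held and drawn only about 47 mm, because the arm yields under load. Drawing about 5 mm more.

```bash
python3 -m jog '{"angular": [[0,0,0],[0,0,0],[0,0,0]], "travel": [[0,-0.3,0],[0,-0.5,0],[0,-0.5,0]], "fingers": [1,1,1]}'
python3 - <<'E'
from h import *
from cell import *
go([501,226,104],-11.9)
E
```

```text
clock: 3.95
eef_pos: [450.9, 236.5, 104.7]
tool_rot: [3.129, -0.002, 1.36]
force: [14.3, -3.1, -11.1]
width: 18.5
t 3.95 travel [0.02 5.12 0.13] turn -0.16 tilt z [ 0.012 -0.001 -1.   ] F [ 14.3  -3.1 -11.1] pos [450.9 236.5 104.7] w 18.5
```

Travel is now about 51 mm. I'll ease forward with the grip still closed, to see whether the sear takes the load.

```bash
python3 -m jog '{"angular": [[0,0,0],[0,0,0],[0,0,0]], "travel": [[0,0.4,0],[0,0.8,0],[0,0.8,0]], "fingers": [1,1,1]}'
python3 - <<'E'
from h import *
from cell import *
go([501,226,104],-11.9)
E
```

```text
clock: 4.32
eef_pos: [457.3, 235.2, 104.7]
tool_rot: [3.132, -0.002, 1.361]
force: [12.7, -1.5, -6.5]
width: 18.7
t 4.33 travel [0.01 4.46 0.11] turn -0.12 tilt z [ 0.009 -0.    -1.   ] F [12.7 -1.5 -6.5] pos [457.3 235.2 104.7] w 18.7
```

```bash
python3 -m jog '{"angular": [[0,0,0],[0,0,0]], "travel": [[0,0.3,0],[0,0.3,0]], "fingers": [1,1]}'
python3 - <<'E'
from h import *
from cell import *
go([501,226,104],-11.9)
E
```

```text
clock: 4.58
eef_pos: [457.4, 235.1, 104.6]
tool_rot: [3.137, -0.001, 1.362]
force: [6.3, -2.1, -1.1]
width: 18.5
t 4.58 travel [0.01 4.46 0.08] turn -0.05 tilt z [ 0.004  0.    -1.   ] F [ 6.3 -2.1 -1.1] pos [457.4 235.1 104.6] w 18.5
```

The position held at about 45 mm while the force halved, so the sear is holding. Releasing and rising.

```bash
python3 -m jog '{"angular": [[0,0,0],[0,0,0],[0,0,0],[0,0,0],[0,0,0]], "travel": [[0,0.2,0],[0,0.2,0],[0,0.2,0],[0,0.2,-4],[0,0.2,-9]], "fingers": [0.6,0,0,0,0]}'
python3 - <<'E'
from h import *
from cell import *
go([501,226,104],-11.9)
c=camera_model("wrist");im=get_image("wrist");cv2.imwrite("pics/w3.png",im[:,:,::-1])
for col in("red","yel"):
    for s,ce,p in blobs(im,col): print(col,s,ce.round(1),plane(c,*ce,145 if col=="red" else 95).round(1))
E
```

```text
clock: 5.2
eef_pos: [455.7, 234.8, 194.4]
tool_rot: [-3.139, 0.002, 1.364]
force: [1.2, 1.1, 0.2]
width: 85.7
t 5.2 travel [0.09 4.64 9.03] turn 0.03 tilt z [-0.003 -0.002 -1.   ] F [1.2 1.1 0.2] pos [455.7 234.8 194.4] w 85.7
red [309 208  31  29 697] [324.  221.6] [456.8 236.1 145. ]
yel [366 282  38  33 974] [384.3 297.8] [486.7 143.4  95. ]
```

View pics/w3.png

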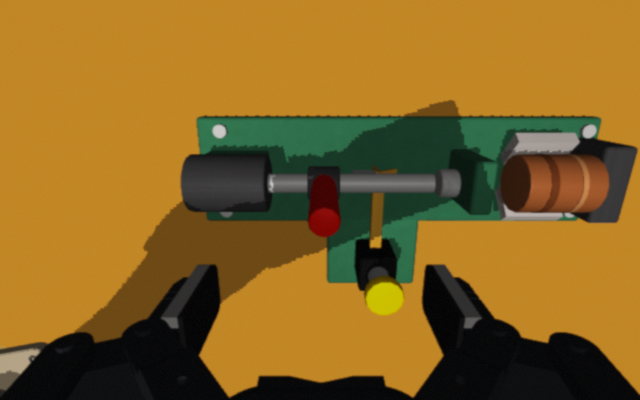

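Released and still cocked: the handle is at (457,236), 45 mm back, and the trip is at (487,143). Moving over the trip with the fingers shut.

```bash
python3 -m jog '{"angular": [[0,0,0],[0,0,0],[0,0,0],[0,0,0],[0,0,0]], "travel": [[-4.2,2.5,0],[-8.4,4.95,0],[-8.4,4.95,0],[-8.4,4.95,3.5],[-8.4,4.95,7]], "fingers": [1,1,1,1,1]}'
python3 -m jog '{"angular": [[0,0,0],[0,0,0]], "travel": [[0,0,0],[0,0,0]], "fingers": [1,1]}'
python3 - <<'E'
from h import *
go([487,142.8,100])
go([487,142.8,84.5])
E
```

```text
clock: 5.88
eef_pos: [487.7, 144.1, 123.6]
tool_rot: [-3.142, -0.001, 1.365]
force: [0.2, 0.6, -0.3]
width: -0.1
clock: 6.12
eef_pos: [488.5, 143.3, 125.1]
tool_rot: [3.141, -0.001, 1.364]
force: [0.1, 0.6, -0.3]
width: 0.1
t 6.12 travel [-0.08 -0.13  2.51] turn None tilt z [ 0.001  0.    -1.   ] F [ 0.1  0.6 -0.3] pos [488.5 143.3 125.1] w 0.1
t 6.12 travel [-0.08 -0.13  4.06] turn None tilt z [ 0.001  0.    -1.   ] F [ 0.1  0.6 -0.3] pos [488.5 143.3 125.1] w 0.1
```

```bash
python3 -m jog '{"angular": [[0,0,0],[0,0,0],[0,0,0],[0,0,0],[0,0,0]], "travel": [[-0.1,-0.1,1.5],[-0.1,-0.1,2.7],[-0.1,-0.1,3.5],[-0.1,-0.1,4.1],[-0.1,-0.1,4.1]], "fingers": [1,1,1,1,1]}'
python3 - <<'E'
from h import *
from cell import *
go([487,142.8,84.5])
im=get_image("side");cv2.imwrite("pics/s2.png",im[:,:,::-1])
for s,ce,p in blobs(im,"red"): print(s,ce)
E
```

```text
clock: 6.75
eef_pos: [486.7, 141.9, 83.0]
tool_rot: [-3.141, 0.0, 1.363]
force: [-1.2, 0.5, 4.3]
width: 0.1
t 6.75 travel [ 0.1   0.01 -0.15] turn None tilt z [-0.001  0.    -1.   ] F [-1.2  0.5  4.3] pos [486.7 141.9  83. ] w 0.1
[273 294  13  12 121] [279.19834711 299.19008264]
```

View pics/s2.png

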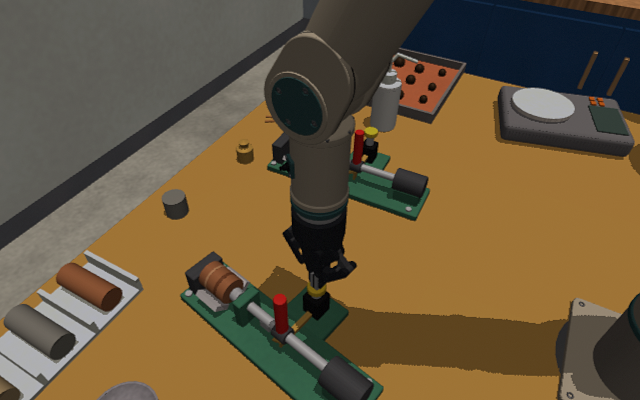

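Fired: the handle is back at its rest pixel (279,299). Retracting straight up, then a final check.

```bash
python3 -m jog '{"angular": [[0,0,0],[0,0,0],[0,0,0],[0,0,0],[0,0,0]], "travel": [[0,0,-4],[0,0,-9],[0,0,-14],[0,0,-14],[0,0,-14]], "fingers": [1,1,1,1,1]}'
python3 - <<'E'
from h import *
from cell import *
go([487,142.8,84.5])
for n in("side","scene"):
    im=get_image(n);print(n,[(col,ce.round(1)) for col in("red","yel") for s,ce,p in blobs(im,col)])
cv2.imwrite("pics/c3.png",im[:,:,::-1])
E
```

```text
clock: 7.42
eef_pos: [486.3, 142.1, 222.9]
tool_rot: [-3.141, 0.0, 1.364]
force: [0.6, 0.8, -0.5]
width: 0.1
t 7.42 travel [ 0.08  0.06 13.84] turn None tilt z [-0.001  0.    -1.   ] F [ 0.6  0.8 -0.5] pos [486.3 142.1 222.9] w 0.1
side [('red', array([279.2, 299.1])), ('yel', array([370.8, 130.5]))]
scene [('red', array([244.8, 235.2])), ('yel', array([208.2, 266.1]))]
```

View pics/c3.png

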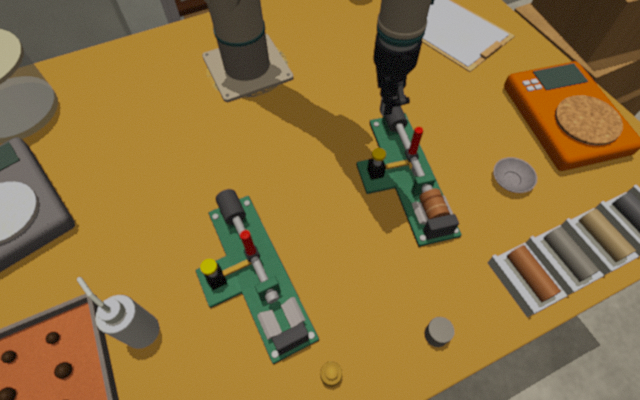

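The loaded handle is at rest (418,129), the core is in its cradle, the arm is clear and the spare tester hasn't changed.

```bash
python3 -c "
from cell import *
print(finish_job())"
```

```text
the job is handed in; nothing more can be done
None
```

I cocked and fired the loaded tester (the one on the robot's left), then handed the job in at about 7.5 s.

- **Drawing:** I gripped the red handle and drew it back about 51 mm. The first pull reached only about 47 mm because the arm yielded under load, so I drew about 4 mm more.
- **Cocking:** I eased forward before letting go. The position held at about 45 mm while the force dropped from 13 N to 6 N. After release, the wrist camera showed the handle still 45 mm back.
- **Firing:** I pressed the trip about 12 mm, at the deep end of the 9 to 12 mm range, with a force of about 4 N. The handle returned to its rest pixel.
- **Last check:** The core was still in its cradle, and the empty tester's handle was within 0.2 px of where it started. The arm was clear, with under 1.1 N on the tool.

No check failed. TCP readings varied by a few millimetres, up to 6 mm, just after moves, so I corrected the position before gripping.

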